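# Refit the perforated plate of the coffee cooling box

### The arm

A 7-joint arm with a two-finger parallel gripper is mounted at the origin on the work surface. World frame = base frame: x ahead of the robot, y to its left, z up, the work surface at z = 0. Lengths are in mm, angles in rad, forces in N, time in s.
With the tool pointing down it reaches from about 400 to 750 mm from the base axis. Payload 19.5 kg.
Tool frame: the origin (TCP) lies on the centre line of the jaws, within the pads' length; the fingertips stand 8 mm ahead of it and the grasp point (between the pads) lies 11 mm behind it (tip_reach is the distance from the TCP to the fingertips, in mm); z points along the fingers, y is the direction in which the jaws open and shut (so a half turn about z gives the same grasp; the last joint's range is limited). The gripper opens to 85 mm and grips with 20 to 120 N. Pads are 22 mm wide; open, the fingers measure 114 mm over their backs; the gripper's body (76 mm by 85 mm) begins 54 mm behind the grasp point. The pads swing forward as they close: fully open they stand 13 mm farther back than shut.
Start: joints at [-1.309, 0.707, -0.028, 1.485, 0.022, 0.951, -0.075], TCP at [171.998, 548.646, 239.268] pointing down, gripper open.
Joint ranges: [-2.71, 2.71], [-0.32, 2.16], [-1.57, 1.52], [0, 2.45], [-1.46, 4.6], [0, 2.02], [-2.83, 2.83]. Speed limits (rad/s): [1.89, 1.89, 2.57, 2.57, 3.01, 3.01, 3.01].

### API

Orientations are given as [roll, pitch, yaw] about the fixed x, y, z axes, in that order (R = Rz(yaw) Ry(pitch) Rx(roll)).
In Python, from plant import observe, get_image, camera_info, close_job, tip_reach gives the robot as it stands.
- The arm moves only by the tool servo_tool, never from a script. Its argument "motion" is a list of rows, each a list of 3 entries, a list of its own where there are three numbers: the shift along the tool's x, y, z in cm, then the turn, a rotation vector about the tool's x, y, z in rad, then the finger opening in cm, from 0 to 8.54. In form: [[[x, y, z], [rx, ry, rz], jaw], ...]. A call has 1 to 8 rows; each row is the pose to reach, as a shift and turn from the pose measured when the call began, along the tool's axes at that moment; what a row does not reach only later rows make up. A row lasts 1/10 s, in which the tool goes at most 50 mm and 8.59 degrees, less where a joint would pass 70% of its speed; a pose out of reach is approached as far as the arm can. A call with a gripper value outside its range is refused whole. The fingers move at their own pace and stop on an object; "newtons" is the grip in N (left out, the last holds). Time passes only in rows, so rows that repeat a pose let the fingers close. It gives the time, the measured TCP pose, the force and the opening at its end, in the units of the state.
- observe(): the state, without advancing time (a new reading comes with each control period).
- get_image(name): name is "side" or "top"; returns the picture (420x560x3 uint8, blue, green, red); there is no depth.
- camera_info(name): a dict with "fx", "fy", "cx", "cy" (pixels), "world_from_camera" (4x4, takes a point from camera to world coordinates). Camera axes: x right, y down, z forward; pixel columns grow to the right and rows downward; lengths in mm; the calibration is good to about 2 mm. A picture is of the moment at which its call begins. camera_info takes no time and is no camera call.
- close_job(): hands the job in, once; it reports no verdict.
The state is a dict: "t": time; "q": joint angles; "joint_vel": joint speeds; "tau": joint torques, N m; "eef_pos": TCP position; "tool_rot": TCP orientation; "force": force on the tool from outside, world axes, zero at the start; "ft_torque": the same for the moment, N m; "gripper_width": finger opening in mm.
Only numpy, scipy, OpenCV 4.12 (cv2) and the standard library are available. Lean on these libraries where they do the work, as an engineer would, in place of code of your own. Each camera call takes 0.05 s, during which the arm holds its last target.

### The job

The cooling box has been brushed out: put its perforated plate back. Pick the plate up by its wooden handle, feel its two ears into the spring-clip slots of the guide frame on the box, and slide it gently down past the clips until it is fully home and flat on its seat at both ends, then let go. The frame is seldom quite in the middle of the box, so shift the plate instead of forcing it when an ear lands on a slot's edge, and leave the other things on the bench where they are.

Things in the scene. Friction and masses are not known exactly. Their poses are not given: they have to be found in the camera images.
- plate: Perforated steel plate, loose, flat on the bench, 0.3 to 0.5 kg. Sheet 130 (x) by 150 (y) by 4 mm; from the middle of each 130 mm edge an ear 24 mm wide (x) goes on outwards in the same plane, 186 mm in y over both ears. A wooden handle bar stands across its middle on two thin posts. Origin: centre of the underside, z up; the same when turned half a turn about z.
- plate_grip (a point): Middle of the plate's wooden handle bar, 47 mm above the plate's underside. Bar 14 (x) by 80 (y) by 18 mm, top at 56 mm; its two posts, 8 mm thick, stand at y = -28 and +28 mm. Axes as the plate's.
- cooler: Cooling box of a bench sample roaster, fixed: open sheet-metal box 170 (x) by 240 (y), 56 mm high, blower on its +x side (to x = 196 mm, 98 mm high). Origin: centre of its underside on the bench, z up. A steel guide frame is bolted on top. Contact forces on box, frame and clips of over 60 N in all (the clips' own squeeze, 20 to 30 N, counts) spoil the clips: push with less than 25 N.
- seat (a point): Nominal middle of the guide frame's flat seat, 64 mm above the bench over the box's origin; axes as the box's. The plate's underside rests here when home. The bolt holes are elongated: the whole frame (seat, both slots, clips) really stands up to 9 mm to -x or +x of this point, firm and not measured; in y and z it is true.
- slot_left (a point): Nominal mouth of the +y slot: 89 mm to +y of the box's middle, 94 mm above the bench, level with its flanks' tops; an ear slides down 30 mm. 18 mm deep in y, it ends at a cheek whose inner face is 98 mm from the middle (5 mm past the ear). In x it shares the frame's offset of up to 9 mm. Flanks at -x (solid) and +x (behind the clip).
- slot_right (a point): Nominal mouth of the -y slot, 89 mm to -y, 94 mm above the bench, otherwise as the +y slot. From the frame's true middle: solid flank x = -30 to -12 mm, top at 94 mm, its edge bevelled 2 mm wide and 3 mm deep; flank behind the clip x = 17 to 31 mm, top at 94 mm. Home, the ears lie against the solid flank, the plate central in the frame; it enters best 0 to 2 mm to +x of that.
- clip (a point): Nominal place of the +y slot's spring clip (the -y one is alike), 77 mm above the bench: upright leaf, face 10.5 mm to +x of the frame's middle; yields 3.5 mm to +x at 1.5 N/mm from 2.2 N preload. Its lead-in flares from 10.5 mm at height 87 mm to 14.5 mm at its tip, 97 mm high, so an ear that lands on the tip stops 3 mm higher than on a flank. The plate must be pushed home, with about 3 to 12 N.
- screwdriver: Bystander: screwdriver lying on the bench, 170 mm long.
- brush: Bystander: hand brush lying on the bench near the robot, 160 mm long.
- bowl: Bystander: turquoise bowl, 110 mm across, 55 mm high.
- mug: Bystander: white mug, 80 mm across, 85 mm high.
- jar: Bystander: sample jar with lid, 76 mm across, 110 mm high.
- tin: Bystander: plain metal tin, 72 mm across, 100 mm high.
- scoop: Bystander: metal scoop with a wooden handle, about 190 mm long.
- blank: Bystander: a square perforated sheet 110 by 110 by 4 mm without ears or handle, of another machine.
Things that resemble listed ones, but are neither listed nor needed, are in the scene too. What is shaped like the plate but yellow is not meant.

How it is judged (in metres and radians):
On the way:
1. the plate is lifted clear of the bench (height (world z) of plate above 0.04 m), for 0.1 s.
At the end, for the whole second after the job is handed in: The plate lies flat on the guide frame's seat in the cooling box, handle up, both ears at the bottom of their slots: its underside 64 mm above the bench to within 2 mm, level to 0.025 rad, square to the box to 0.06 rad, within 13 mm (x) and 7 mm (y) of the box's middle, released and at rest (z of plate in the frame of cooler between 0.0615 and 0.066 m and angle between plate's own z axis and vertical below 0.025 rad and x of plate in the frame of cooler between -0.013 and 0.013 m and y of plate in the frame of cooler between -0.007 and 0.007 m and angle between the y axis of plate and the y axis of cooler, either way round below 0.06 rad and linear speed of plate below 0.02 m/s); the robot touches nothing.
It fails at once if contact forces between the plate or robot and the cooling box with its frame and clips exceed 60 N in all, the clips' own squeeze included (contact force between any of plate, the fingers, the arm and cooler above 60 N).
It fails at once if one of the other things on the bench is moved by more than 25 mm (distance of any of screwdriver, brush, bowl, mug, jar, tin, scoop, blank from where it was at the start of the episode above 0.025 m).
It also fails if it takes over 64 s, if anything falls off the work surface, if the arm or the gripper's body presses on something with over 40 N, if the wrist force passes 120 N, or if a joint passes its speed limit or range.

## Working session

There is one attempt and no reset: what is moved stays moved. The work goes in short steps, Python scripts to look and compute and a tool call to move; the robot and the scene stay as the last step left them, time stands still between calls to the robot, and variables do not carry over. Pictures are saved under pics/ and viewed, and the job is handed in when it is done.

Besides the shell and the picture viewer there is one more tool, called by a JSON object that holds its "op" and its "data", one argument or row to a line. servo_tool: Moves the arm, as the interface text tells. Its arguments: {"type":"object","properties":{"motion":{"type":"array","items":{"type":"array"}},"newtons":{"type":"number"}},"required":["motion"]}

```bash
mkdir -p pics; python3 - <<'E'
from plant import *
import cv2
for n in("top","side"):
    cv2.imwrite(f"pics/{n}0.png",get_image(n)); c=camera_info(n); print(n,c)
print(observe(),tip_reach)
E
```

```text
top {'fx': 462.208733708645, 'fy': 462.208733708645, 'cx': 278.03328127463726, 'cy': 205.0189698768561, 'world_from_camera': array([[-2.42931672e-02, -9.89478546e-01,  1.42625554e-01,
         2.85771044e+02],
       [-9.99688384e-01,  2.48637736e-02,  2.21961278e-03,
         1.32955813e+01],
       [-5.74246872e-03, -1.42527188e-01, -9.89774229e-01,
         1.23585860e+03],
       [ 0.00000000e+00,  0.00000000e+00,  0.00000000e+00,
         1.00000000e+00]])}
side {'fx': 430.0496438096398, 'fy': 430.0496438096398, 'cx': 278.98347785416723, 'cy': 211.4134311786137, 'world_from_camera': array([[-7.17955722e-01,  4.24323116e-01, -5.51805650e-01,
         1.10540835e+03],
       [ 6.95927824e-01,  4.54597743e-01, -5.55900492e-01,
         7.02155307e+02],
       [ 1.49681742e-02, -7.83128844e-01, -6.21679313e-01,
         8.23266955e+02],
       [ 0.00000000e+00,  0.00000000e+00,  0.00000000e+00,
         1.00000000e+00]])}
{'t': 0.1, 'q': array([-1.30867937,  0.70701007, -0.02758745,  1.4849384 ,  0.02197292,
        0.95091123, -0.0755215 ]), 'joint_vel': array([-5.93597382e-05, -7.76445756e-04,  6.61541052e-04, -1.75571832e-03,
        1.83612165e-03, -6.51207313e-04, -9.51773147e-04]), 'tau': array([ 6.77749831e-04, -8.84289908e+01,  1.23566877e+00, -2.36449850e+01,
        1.68738991e-02,  5.10102022e-03,  2.32057607e-05]), 'eef_pos': array([171.95889012, 548.44865502, 238.89535885]), 'tool_rot': array([-3.14062763e+00,  2.63494564e-05,  2.83771502e+00]), 'force': array([-0.24133072,  0.90444236,  0.41136421]), 'ft_torque': array([-0.02151664, -0.01385069,  0.02659574]), 'gripper_width': 85.28019244216709} 8.0
```

View pics/top0.png

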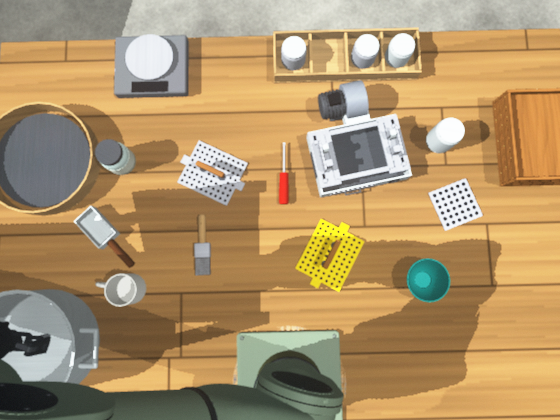

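View pics/side0.png

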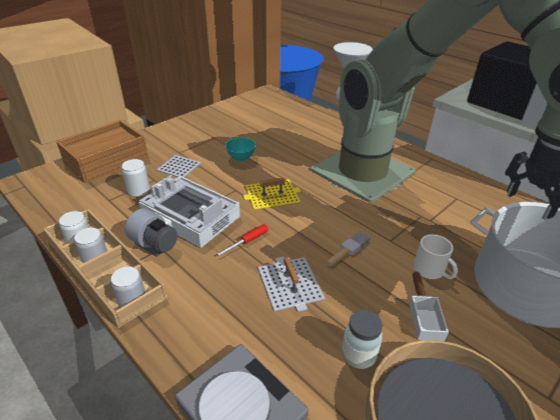

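Candidates for the plate in the top view: the steel plate with an orange wooden handle at (212,172), the yellow look-alike at (331,255), and the blank without handle at (455,204). I choose (212,172). The cooler is at (360,153). Close crops come next.

```bash
python3 - <<'E'
import cv2,numpy as np
a=cv2.imread("pics/top0.png")
p=cv2.resize(a[130:215,165:260],None,fx=8,fy=7,interpolation=cv2.INTER_CUBIC)
p=cv2.resize(a[130:215,165:260],None,fx=7,fy=7,interpolation=cv2.INTER_CUBIC)
cv2.imwrite("pics/cropP.png",p)
p=cv2.resize(a[75:205,295:425],None,fx=4.6,fy=4.6,interpolation=cv2.INTER_CUBIC)
cv2.imwrite("pics/cropC.png",p)
b=cv2.imread("pics/side0.png")
cv2.imwrite("pics/cropS.png",cv2.resize(b[165:255,120:250],None,fx=6,fy=6,interpolation=cv2.INTER_CUBIC))
E
```

```text
(no output)
```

View pics/cropP.png

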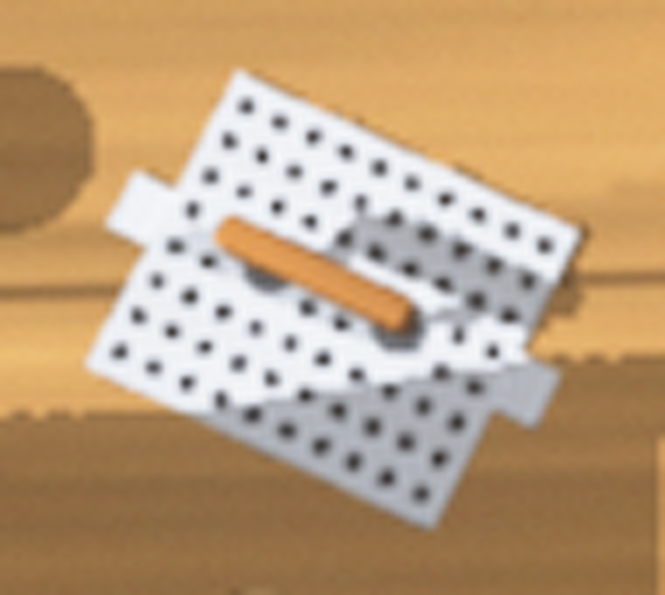

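View pics/cropC.png

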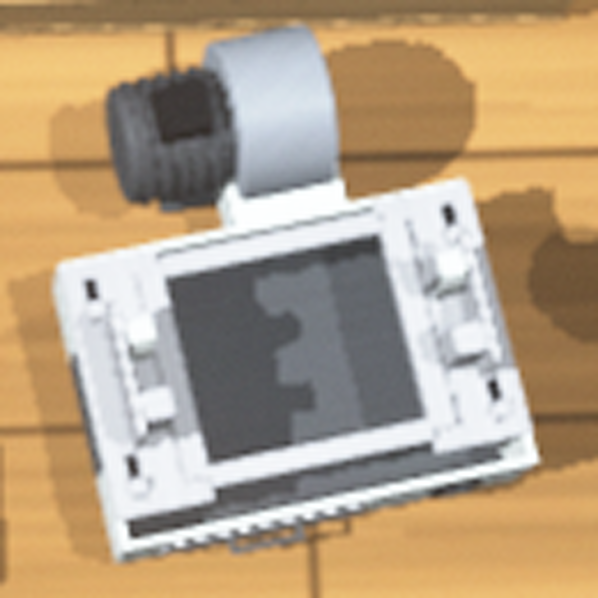

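View pics/cropS.png

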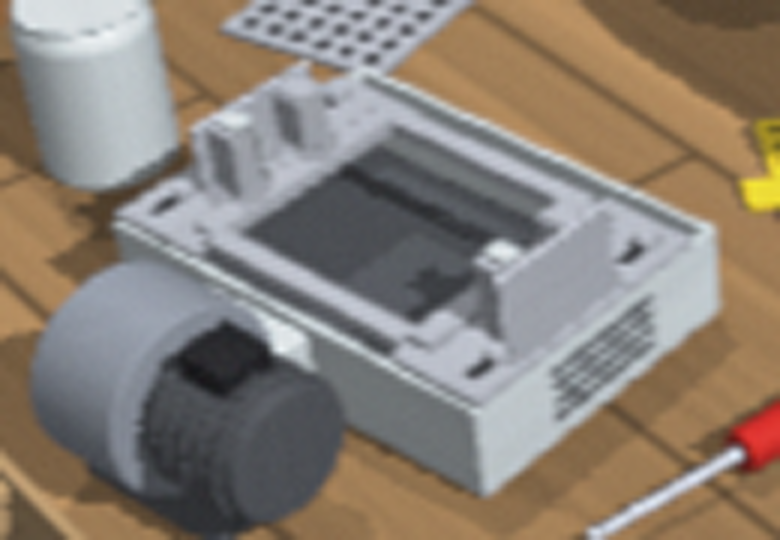

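```bash
python3 - <<'E'
import cv2,numpy as np
a=cv2.imread("pics/top0.png")
cv2.imwrite("pics/c1.png",cv2.resize(a[105:200,300:420],None,fx=6.3,fy=6.3,interpolation=cv2.INTER_LANCZOS4))
b=cv2.imread("pics/side0.png")
cv2.imwrite("pics/c2.png",cv2.resize(b[172:250,132:244],None,fx=7,fy=7,interpolation=cv2.INTER_LANCZOS4))
E
```

```text
(no output)
```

View pics/c1.png

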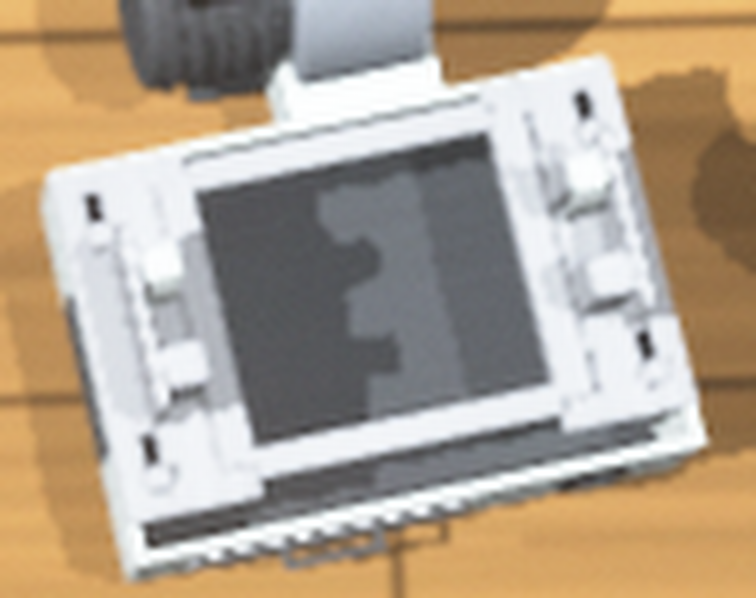

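View pics/c2.png

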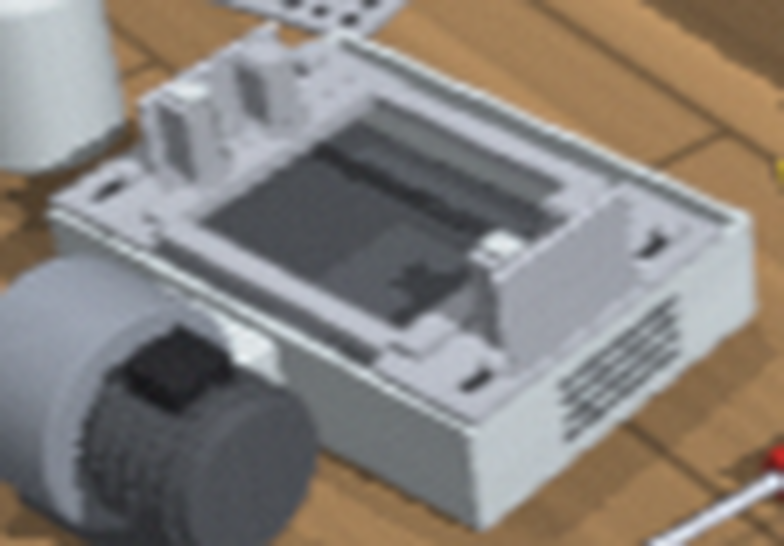

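```bash
cat > h.py <<'E'
import numpy as np, cv2
from plant import camera_info
C={n:camera_info(n) for n in("top","side")}
def proj(n,P):
    c=C[n];T=np.linalg.inv(c["world_from_camera"]);P=np.atleast_2d(P)
    p=P@T[:3,:3].T+T[:3,3]
    return np.c_[c["fx"]*p[:,0]/p[:,2]+c["cx"],c["fy"]*p[:,1]/p[:,2]+c["cy"]]
def back(n,uv,z):
    c=C[n];W=c["world_from_camera"];d=W[:3,:3]@np.array([(uv[0]-c["cx"])/c["fx"],(uv[1]-c["cy"])/c["fy"],1])
    o=W[:3,3];return o+d*(z-o[2])/d[2]
def place(x,y,th,P):
    P=np.atleast_2d(np.array(P,float));c,s=np.cos(th),np.sin(th)
    return np.c_[x+c*P[:,0]-s*P[:,1],y+s*P[:,0]+c*P[:,1],P[:,2]]
E
python3 - <<'E'
from h import *
from scipy.optimize import least_squares
t=lambda u,v:((u+.5)/6.3-.5+300,(v+.5)/6.3-.5+105)
s=lambda u,v:((u+.5)/7-.5+132,(v+.5)/7-.5+172)
B=[("top",(85,120,56),t(45,180)),("top",(85,-120,56),t(608,60)),("top",(-85,-120,56),t(703,418)),("top",(-85,120,56),t(132,552)),
("side",(85,120,56),s(478,435)),("side",(85,-120,56),s(50,212)),("side",(-85,120,56),s(750,215)),("side",(-85,-120,56),s(340,38)),("side",(85,120,0),s(482,528)),("side",(-85,120,0),s(755,310))]
def f(p):
    return np.concatenate([proj(n,place(*p,P))[0]-np.array(m) for n,P,m in B])
r=least_squares(f,[590,-60,0.2],x_scale=[10,10,.1],loss='soft_l1');print(r.x);print(f(r.x).reshape(-1,2).round(1))
for n in("top","side"):
    q=[b for b in B if b[0]==n]
    g=lambda p:np.concatenate([proj(n,place(*p,P))[0]-np.array(m) for n,P,m in q])
    print(n,least_squares(g,r.x,x_scale=[10,10,.1]).x)
p=r.x
inv=lambda w:(np.array([[np.cos(p[2]),np.sin(p[2])],[-np.sin(p[2]),np.cos(p[2])]])@(w[:2]-p[:2])).round(1)
print("opening z64",[inv(back("top",t(*m),64)) for m in [(200,190),(488,135),(548,382),(258,442)]])
print("flanks z94",[inv(back("top",t(*m),94)) for m in [(165,265),(185,365),(585,180),(612,275)]])
E
```

```text
[ 5.87025302e+02 -1.97786403e+02  1.94241593e-01]
[[-0.3 -0.7]
 [-1.4 -0.8]
 [-0.   3.7]
 [ 0.7  2.3]
 [-1.1 -0.6]
 [-0.5 -0.4]
 [-0.  -0.2]
 [-0.2 -1.6]
 [ 0.4  1.3]
 [ 0.1  1. ]]
top [ 5.90126128e+02 -1.98570762e+02  1.95471246e-01]
side [ 5.86758637e+02 -1.97415263e+02  2.00834295e-01]
opening z64 [array([62.4, 58.8]), array([ 59.2, -63.6]), array([-48.1, -61.7]), array([-46.6,  60.5])]
flanks z94 [array([27. , 85.2]), array([-14.9,  86.9]), array([ 24.3, -88.8]), array([-16.3, -89.5])]
```

```bash
cat > ov.py <<'E'
from h import *
import sys
def overlay(p,d,out):
    for n,off,s,sz in(("top",(300,105),6.3,(95,120)),("side",(132,172),7,(78,112))):
        a=cv2.imread(f"pics/{n}0.png")[off[1]:off[1]+sz[0],off[0]:off[0]+sz[1]]
        a=cv2.resize(a,None,fx=s,fy=s,interpolation=cv2.INTER_LANCZOS4)
        def rect(x0,x1,y0,y1,z,col):
            P=place(*p,[(x0,y0,z),(x1,y0,z),(x1,y1,z),(x0,y1,z)])
            q=((proj(n,P)-off+.5)*s-.5).round().astype(np.int32)
            cv2.polylines(a,[q],True,col,1,cv2.LINE_AA)
        rect(-85,85,-120,120,56,(0,0,255));rect(-85,85,-120,120,0,(0,0,255))
        for sg in(1,-1):
            ys=sorted((sg*80,sg*98))
            rect(d-30,d-12,*ys,94,(0,160,0)); rect(d+17,d+31,*ys,94,(255,0,0))
        cv2.imwrite(f"pics/{out}_{n}.png",a)
x,y,th,d=map(float,sys.argv[1:5]);overlay((x,y,th),d,sys.argv[5])
E
python3 ov.py 588 -198 0.196 5 o1
```

```text
(no output)
```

View pics/o1_top.png

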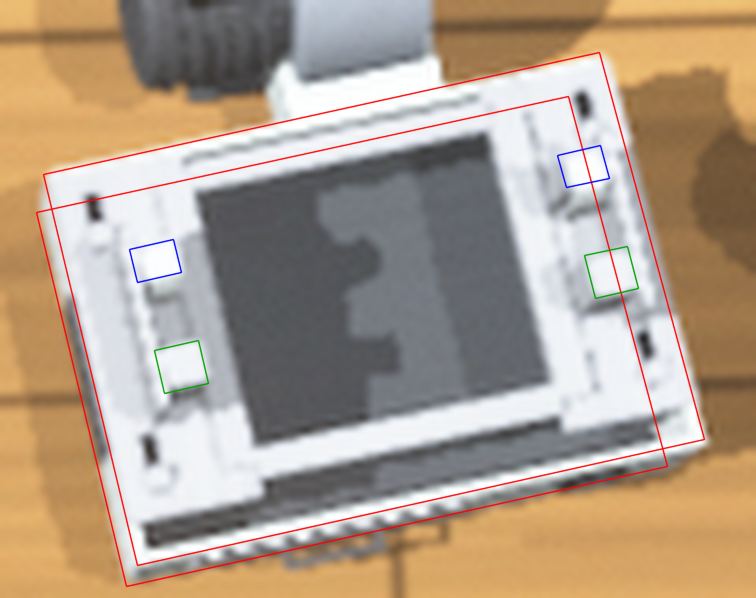

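View pics/o1_side.png

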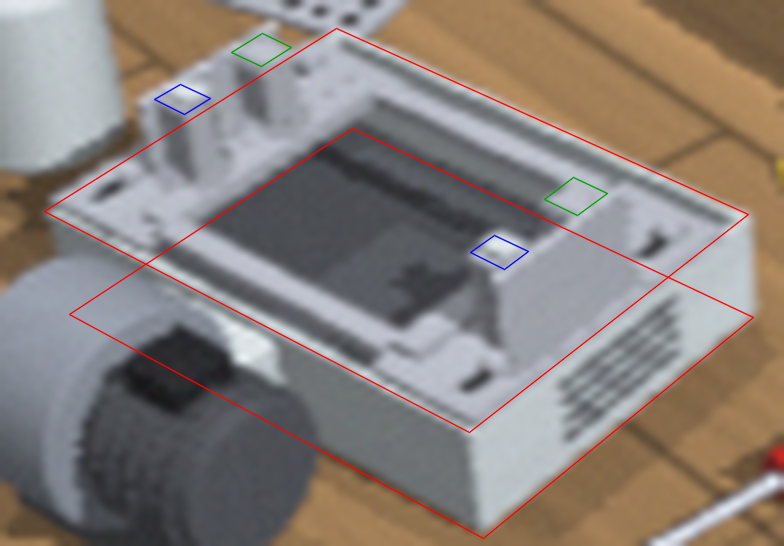

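```bash
cat > lines.py <<'E'
from h import *
from scipy.ndimage import map_coordinates
def edge(g,a,b,half=3,n=40,lo=.1,hi=.9):
    a,b=np.array(a,float),np.array(b,float);d=(b-a)/np.linalg.norm(b-a);nn=np.array([-d[1],d[0]])
    o=np.arange(-half,half+.01,.1);pts=[]
    for t in np.linspace(lo,hi,n):
        c=a+t*(b-a);P=c+o[:,None]*nn
        v=map_coordinates(g,[P[:,1],P[:,0]],order=1)
        w=np.abs(np.gradient(cv2.GaussianBlur(v[:,None],(1,15),2).ravel()))
        k=w.argmax();sl=slice(max(0,k-8),k+9)
        pts.append(c+nn*(o[sl]*w[sl]).sum()/w[sl].sum())
    pts=np.array(pts,np.float32)
    vx,vy,x,y=cv2.fitLine(pts,cv2.DIST_HUBER,0,.01,.01).ravel()
    v=np.array([vx,vy]); v*=np.sign(v@d); c=np.array([x,y])
    r=np.abs((pts-c)@np.array([-vy,vx])); return c+v*((a-c)@v),c+v*((b-c)@v),np.median(r)
E
python3 - <<'E'
from lines import *
g=cv2.cvtColor(cv2.imread("pics/top0.png"),cv2.COLOR_BGR2GRAY).astype(float)
t=lambda u,v:((u+.5)/6.3-.5+300,(v+.5)/6.3-.5+105)
for nm,a,b,z,ax in[("openTop",(200,190),(488,135),64,1),("openBot",(258,442),(548,382),64,1),("openL",(200,190),(258,442),64,0),("openR",(488,135),(548,382),64,0),
 ("boxL",(45,180),(130,570),56,0),("boxR",(608,60),(703,420),56,0),("boxT1",(45,180),(270,130),56,1),("boxT2",(440,95),(608,60),56,1),("cheekR",(600,110),(690,380),64,0)]:
    A,B,r=edge(g,t(*a),t(*b));A,B=back("top",A,z),back("top",B,z)
    v=B-A
    th=np.arctan2(-v[1],-v[0]) if ax==0 else np.arctan2(v[0],-v[1])
    print(nm,round(th,4),A[:2].round(1),B[:2].round(1),round(float(r),2))
E
```

```text
openTop 0.1844 [ 636.8 -128. ] [ 659.3 -248.5] 0.11
openBot 0.1877 [ 528.1 -147.7] [ 550.9 -267.7] 0.15
openL 0.1847 [ 636.3 -125.3] [ 529.1 -145.3] 0.14
openR 0.1873 [ 657.4 -248.9] [ 552.  -268.9] 0.11
boxL 0.2257 [644.3 -60.3] [480.1 -98. ] 0.67
boxR 0.2204 [ 690.  -298.2] [ 535.9 -332.7] 1.21
boxT1 0.1576 [650.4 -63.6] [ 665.6 -159.2] 0.22
boxT2 0.2003 [ 681.  -230.9] [ 695.4 -302.1] 0.14
cheekR 0.2497 [ 667.3 -296.9] [ 551.2 -326.5] 0.83
```

```bash
python3 - <<'E'
from lines import *
g=cv2.cvtColor(cv2.imread("pics/top0.png"),cv2.COLOR_BGR2GRAY).astype(float)
t=lambda u,v:np.array(((u+.5)/7-.5+165,(v+.5)/7-.5+130))
c=[(238,70),(583,232),(435,527),(85,365)]
W=[back("top",t(*m),4)[:2] for m in c];print(np.round(W,1),"centre",np.mean(W,0))
for i in range(4):
    A,B,r=edge(g,t(*c[i]),t(*c[(i+1)%4]));A,B=back("top",A,4),back("top",B,4);v=B-A
    print(i,np.hypot(*v[:2]).round(1),np.degrees(np.arctan2(v[1],v[0])).round(2),((A+B)/2)[:2].round(1),r.round(2))
H=[back("top",t(*m),56)[:2] for m in [(228,232),(405,315)]]
print("handle",H,np.mean(H,0),np.degrees(np.arctan2(*(H[1]-H[0])[::-1])))
E=[back("top",t(*m),4)[:2] for m in [(135,172),(108,222),(560,375),(537,428)]];print("ears",np.mean(E,0),np.degrees(np.arctan2(*(np.mean(E[2:],0)-np.mean(E[:2],0))[::-1])))
b=cv2.imread("pics/side0.png")
cv2.imwrite("pics/c3.png",cv2.resize(b[245:315,250:335],None,fx=8,fy=8,interpolation=cv2.INTER_LANCZOS4))
E
```

```text
[[650.7 230.2]
 [582.   95.6]
 [467.2 154.3]
 [534.1 289.6]] centre [558.4896787  192.41640226]
0 151.1 -116.84 [615.7 163.2] 0.17
1 129.0 153.27 [525.1 125.9] 0.31
2 151.0 63.17 [501.  221.8] 0.63
3 130.4 -29.62 [590.6 257. ] 1.13
handle [array([572.88821212, 224.78431987]), array([539.55464327, 158.8324472 ])] [556.2214277  191.80838353] -116.81306665279439
ears [557.90870052 192.84767583] -117.26013041687924
```

View pics/c3.png

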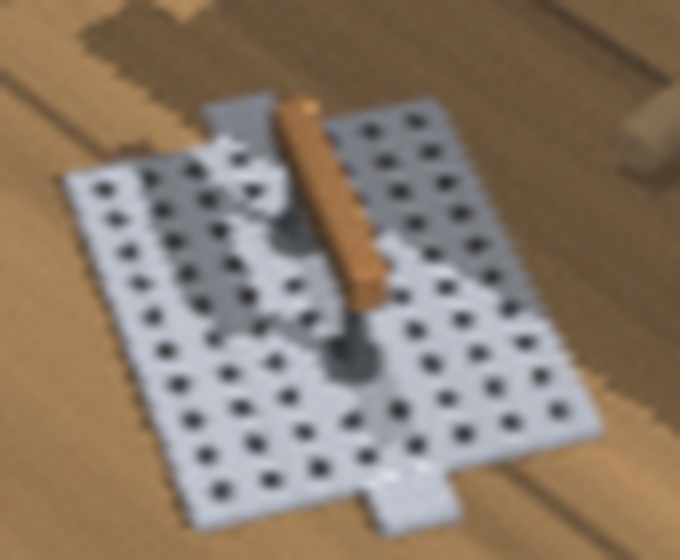

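```bash
cat > mv.py <<'E'
import sys
from h import *
from plant import observe
from scipy.spatial.transform import Rotation as Ro
def rel(pos,yang):
    """world TCP target mm, world angle of tool y axis (deg), tool down"""
    o=observe();R=Ro.from_euler('xyz',o["tool_rot"]);d=R.inv().apply(np.array(pos)-o["eef_pos"])/10
    a=np.radians(yang);y=np.array([np.cos(a),np.sin(a),0]);z=np.array([0,0,-1.]);x=np.cross(y,z)
    G=Ro.from_matrix(np.c_[x,y,z]);return d.round(3),(R.inv()*G).as_rotvec().round(4)
if __name__=="__main__":
    o=observe();Y=Ro.from_euler('xyz',o["tool_rot"]).as_matrix()
    print("t",round(o["t"],2),"pos",o["eef_pos"].round(2),"yang",np.degrees(np.arctan2(Y[1,1],Y[0,1])).round(2),"tilt",Y[:2,2].round(4),"F",o["force"].round(2),"T",o["ft_torque"].round(2),"w",round(o["gripper_width"],2))
    if len(sys.argv)>4: print(*rel(list(map(float,sys.argv[1:4])),float(sys.argv[4])))
E
python3 mv.py 558 192 150 -26.8
```

```text
t 0.1 pos [171.96 548.45 238.9 ] yang 72.59 tilt [-0.0003 -0.0009] F [-0.24  0.9   0.41] T [-0.02 -0.01  0.03] w 85.28
[-47.501 -22.452   8.912] [-7.0000e-04  9.0000e-04  1.7347e+00]
```

{"op": "servo_tool", "data": {
  "motion": [
    [[-47.5,-22.45,2],[0,0,1.735],4.5],
    [[-47.5,-22.45,2],[0,0,1.735],4.5],
    [[-47.5,-22.45,2],[0,0,1.735],4.5],
    [[-47.5,-22.45,2],[0,0,1.735],4.5],
    [[-47.5,-22.45,2],[0,0,1.735],4.5],
    [[-47.5,-22.45,2],[0,0,1.735],4.5],
    [[-47.5,-22.45,2],[0,0,1.735],4.5],
    [[-47.5,-22.45,2],[0,0,1.735],4.5]
  ]
}}

```text
t: 0.9
eef_pos: [466.8, 275.9, 223.8]
tool_rot: [-3.141, 0.001, 1.632]
force: [0.2, 1.0, -0.3]
gripper_width: 44.9
```

```bash
python3 mv.py 558 192 130 -26.8
```

```text
t 0.9 pos [466.81 275.85 223.83] yang 3.49 tilt [-0.0002 -0.0007] F [ 0.18  0.98 -0.34] T [ 0.03 -0.    0.03] w 44.9
[-8.919  8.593  9.387] [-1.000e-04  7.000e-04  5.287e-01]
```

{"op": "servo_tool", "data": {
  "motion": [
    [[-8.92,8.6,5],[0,0,0.529],4.5],
    [[-8.92,8.6,9.4],[0,0,0.529],4.5],
    [[-8.92,8.6,9.4],[0,0,0.529],4.5],
    [[-8.92,8.6,9.4],[0,0,0.529],4.5],
    [[-8.92,8.6,9.4],[0,0,0.529],4.5],
    [[-8.92,8.6,9.4],[0,0,0.529],4.5],
    [[-8.92,8.6,9.4],[0,0,0.529],4.5]
  ]
}}

```text
t: 1.6
eef_pos: [557.8, 193.1, 130.8]
tool_rot: [3.141, -0.001, 1.106]
force: [-0.2, 0.7, -0.8]
gripper_width: 44.8
```

```bash
python3 mv.py 558 192 36 -26.8; python3 - <<'E'
from plant import *
import cv2
a=get_image("side");cv2.imwrite("pics/s1.png",cv2.resize(a[180:330,220:370],None,fx=4,fy=4,interpolation=cv2.INTER_CUBIC))
E
```

```text
t 1.6 pos [557.81 193.12 130.79] yang -26.61 tilt [0.0007 0.0003] F [-0.23  0.73 -0.83] T [0.   0.03 0.01] w 44.78
[-0.097  0.062  9.479] [ 0.0005 -0.0006  0.0033]
```

View pics/s1.png

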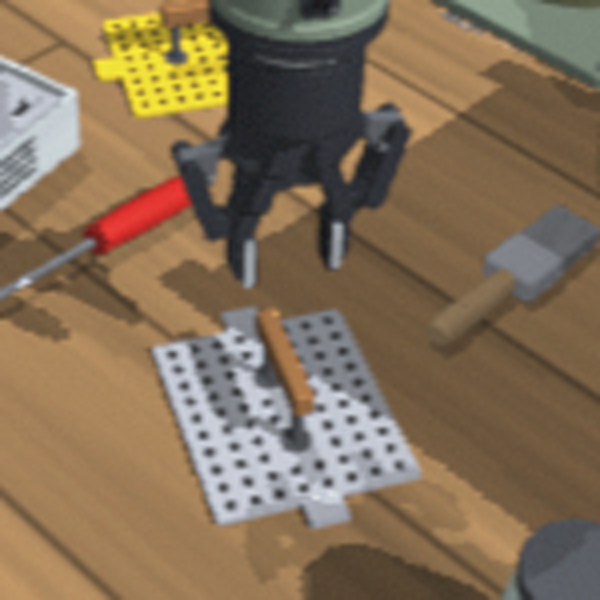

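Fingers (at crop px ~(245,265) and (335,245)) straddle the orange bar. Descending.

{"op": "servo_tool", "data": {
  "motion": [
    [[-0.1,0.06,4],[0,0,0.003],4.5],
    [[-0.1,0.06,7.5],[0,0,0.003],4.5],
    [[-0.1,0.06,9.5],[0,0,0.003],4.5],
    [[-0.1,0.06,9.5],[0,0,0.003],4.5],
    [[-0.1,0.06,9.5],[0,0,0.003],4.5]
  ]
}}

```text
t: 2.15
eef_pos: [558.3, 192.3, 36.9]
tool_rot: [3.14, -0.001, 1.104]
force: [0.5, 0.5, 0.4]
gripper_width: 44.9
```

{"op": "servo_tool", "data": {
  "motion": [
    [[0,0,0],[0,0,0],0.8],
    [[0,0,0],[0,0,0],0.8],
    [[0,0,0],[0,0,0],0.8],
    [[0,0,0],[0,0,0],0.8],
    [[0,0,0],[0,0,0],0.8],
    [[0,0,0],[0,0,0],0.8]
  ],
  "newtons": 50
}}

```text
t: 2.75
eef_pos: [558.6, 192.8, 38.4]
tool_rot: [3.14, -0.003, 1.104]
force: [-5.0, 0.6, 14.8]
gripper_width: 12.7
```

```bash
python3 mv.py 558 192 36 -26.8; python3 - <<'E'
from plant import *
import cv2
a=get_image("side");cv2.imwrite("pics/s2.png",cv2.resize(a[180:330,220:370],None,fx=4,fy=4,interpolation=cv2.INTER_CUBIC))
E
```

```text
t 2.75 pos [558.65 192.78  38.37] yang -26.73 tilt [0.003  0.0017] F [-4.98  0.64 14.8 ] T [ 0.15  0.84 -0.  ] w 12.72
[-0.1   -0.023  0.236] [ 0.0019 -0.0029  0.0013]
```

View pics/s2.png

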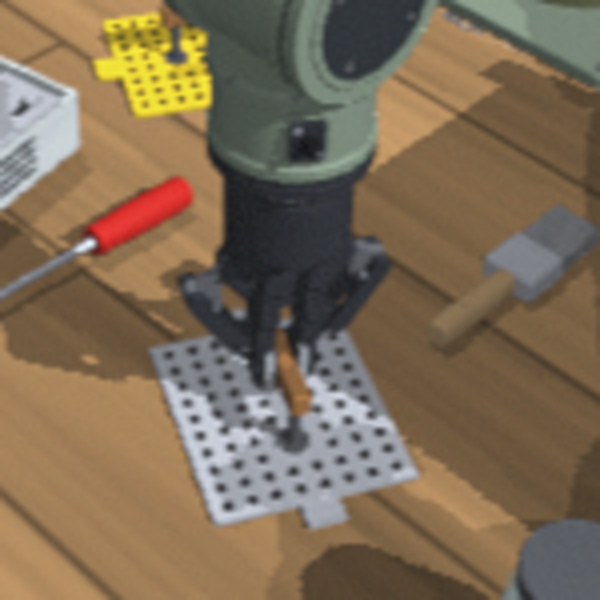

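{"op": "servo_tool", "data": {
  "motion": [
    [[0,0,-1.5],[0,0,0],0.8],
    [[0,0,-4],[0,0,0],0.8],
    [[0,0,-7],[0,0,0],0.8],
    [[0,0,-10],[0,0,0],0.8],
    [[0,0,-13],[0,0,0],0.8],
    [[0,0,-13],[0,0,0],0.8],
    [[0,0,-13],[0,0,0],0.8]
  ]
}}

```text
t: 3.5
eef_pos: [558.2, 192.7, 169.2]
tool_rot: [3.139, -0.004, 1.104]
force: [-0.1, -0.6, -3.8]
gripper_width: 13.0
```

```bash
python3 mv.py 593.5 -197.3 180 10.66; python3 - <<'E'
from plant import *
import cv2
a=get_image("side");cv2.imwrite("pics/s3.png",a);a=get_image("top");cv2.imwrite("pics/t3.png",a)
E
```

```text
t 3.5 pos [558.21 192.68 169.25] yang -26.72 tilt [0.0039 0.0023] F [-0.12 -0.56 -3.82] T [-0.06 -0.02 -0.01] w 12.98
[-33.243  20.688  -1.15 ] [ 0.0036 -0.0029 -0.6524]
```

View pics/s3.png

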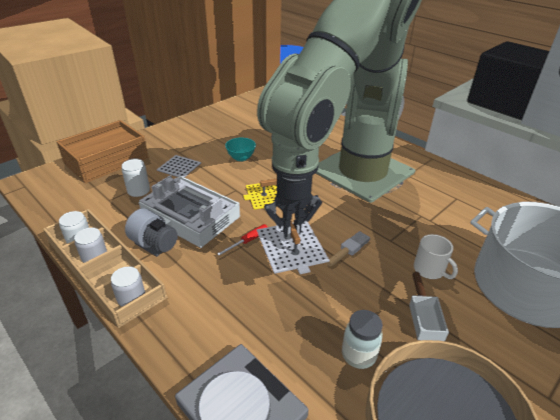

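View pics/t3.png

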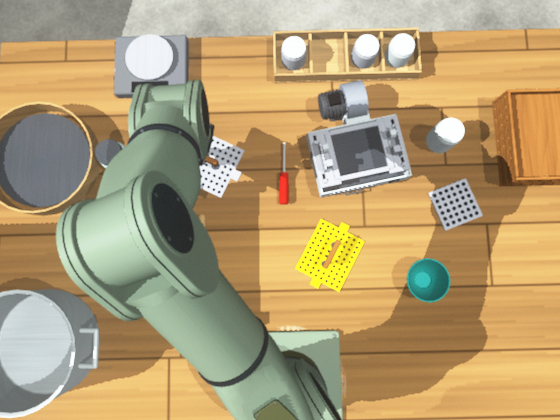

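{"op": "servo_tool", "data": {
  "motion": [
    [[-33.24,20.69,-1.2],[0.0036,-0.003,-0.6524],0.8],
    [[-33.24,20.69,-1.2],[0.0036,-0.003,-0.6524],0.8],
    [[-33.24,20.69,-1.2],[0.0036,-0.003,-0.6524],0.8],
    [[-33.24,20.69,-1.2],[0.0036,-0.003,-0.6524],0.8],
    [[-33.24,20.69,-1.2],[0.0036,-0.003,-0.6524],0.8],
    [[-33.24,20.69,-1.2],[0.0036,-0.003,-0.6524],0.8],
    [[-33.24,20.69,-1.2],[0.0036,-0.003,-0.6524],0.8],
    [[-33.24,20.69,-1.2],[0.0036,-0.003,-0.6524],0.8]
  ]
}}

```text
t: 4.4
eef_pos: [592.3, -200.5, 178.6]
tool_rot: [-3.138, 0.0, 1.755]
force: [1.0, 1.3, -3.2]
gripper_width: 13.0
```

```bash
python3 mv.py 594.5 -197.1 145 10.66
```

```text
t 4.4 pos [ 592.32 -200.54  178.6 ] yang 10.56 tilt [-0.0035 -0.0011] F [ 1.04  1.3  -3.15] T [-0.04 -0.13  0.01] w 12.99
[0.3   0.29  3.359] [-0.0037  0.0004 -0.0017]
```

{"op": "servo_tool", "data": {
  "motion": [
    [[0.3,0.29,0],[-0.0037,0,-0.0017],0.8],
    [[0.3,0.29,1.5],[-0.0037,0,-0.0017],0.8],
    [[0.3,0.29,3.36],[-0.0037,0,-0.0017],0.8],
    [[0.3,0.29,3.36],[-0.0037,0,-0.0017],0.8],
    [[0.3,0.29,3.36],[-0.0037,0,-0.0017],0.8]
  ]
}}

```text
t: 4.9
eef_pos: [594.3, -197.0, 144.8]
tool_rot: [-3.141, 0.0, 1.757]
force: [0.7, 0.1, -3.6]
gripper_width: 13.1
```

```bash
python3 mv.py 594.5 -197.1 140 10.66; python3 - <<'E'
from plant import *
import cv2
a=get_image("side");cv2.imwrite("pics/s4.png",cv2.resize(a[130:255,110:270],None,fx=5,fy=4.8,interpolation=cv2.INTER_LANCZOS4));a=get_image("top");cv2.imwrite("pics/t4raw.png",a);cv2.imwrite("pics/t4.png",cv2.resize(a[90:205,290:430],None,fx=5.2,fy=5.2,interpolation=cv2.INTER_LANCZOS4))
E
```

```text
t 4.9 pos [ 594.3  -197.03  144.82] yang 10.66 tilt [-0.001  -0.0002] F [ 0.68  0.05 -3.62] T [-0.04 -0.03  0.01] w 13.14
[-0.011  0.019  0.482] [-0.001  0.     0.   ]
```

View pics/s4.png

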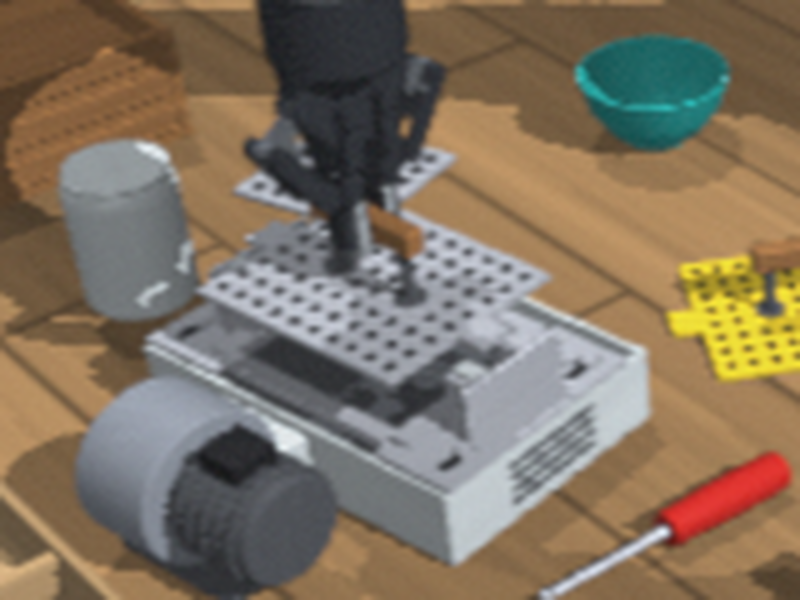

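View pics/t4.png

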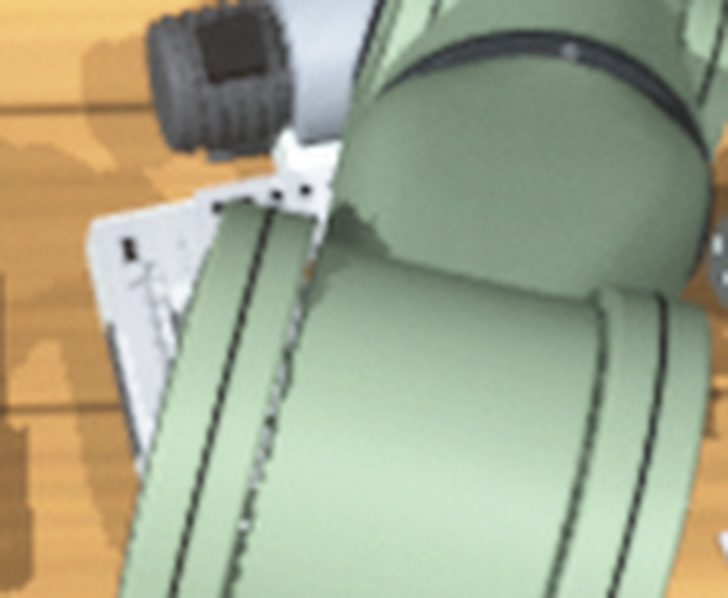

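{"op": "servo_tool", "data": {
  "motion": [
    [[0,0.02,0.3],[-0.001,0,0],0.8],
    [[0,0.02,0.5],[-0.001,0,0],0.8],
    [[0,0.02,0.7],[-0.001,0,0],0.8],
    [[0,0.02,0.7],[-0.001,0,0],0.8]
  ]
}}

```text
t: 5.4
eef_pos: [594.8, -197.1, 138.4]
tool_rot: [3.14, 0.001, 1.757]
force: [-0.0, 0.6, -3.1]
gripper_width: 13.0
```

```bash
python3 mv.py 594.5 -197.1 134 10.66; python3 - <<'E'
from plant import *
import cv2
a=get_image("side");cv2.imwrite("pics/s5.png",cv2.resize(a[165:235,140:240],None,fx=8,fy=8,interpolation=cv2.INTER_LANCZOS4))
E
```

```text
t 5.4 pos [ 594.83 -197.06  138.44] yang 10.66 tilt [ 0.0014 -0.0004] F [-0.01  0.55 -3.12] T [0.01 0.04 0.01] w 13.02
[ 0.003 -0.033  0.444] [0.0013 0.0006 0.0001]
```

View pics/s5.png

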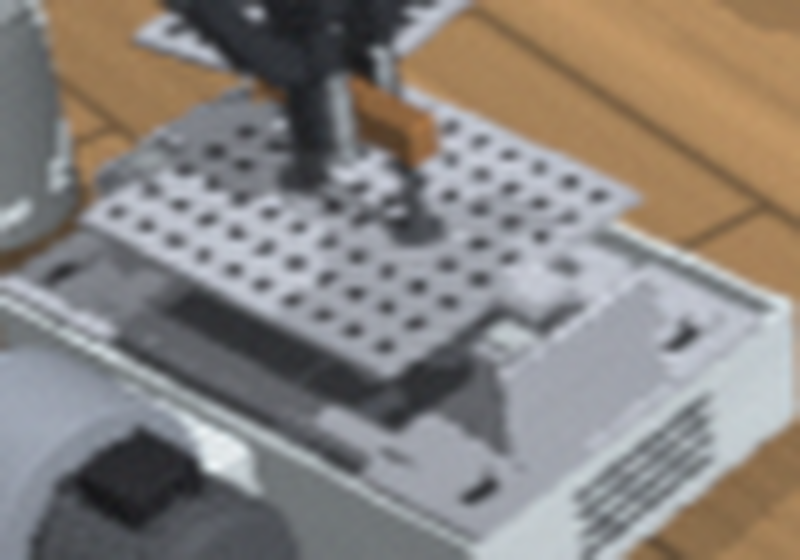

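The plate now hovers just over the frame. The +y ear is at about (530,280) in the crop, the clip-side flank at (510,340). Next I feel down.

{"op": "servo_tool", "data": {
  "motion": [
    [[0,-0.02,0.2],[0.001,0,0],0.8],
    [[0,-0.02,0.4],[0.001,0,0],0.8],
    [[0,-0.02,0.4],[0.001,0,0],0.8]
  ]
}}

```text
t: 5.75
eef_pos: [594.6, -197.1, 134.2]
tool_rot: [-3.142, 0.001, 1.757]
force: [0.0, -0.5, -4.3]
gripper_width: 13.5
```

```bash
python3 mv.py 594.5 -197.1 132 10.66
```

```text
t 5.75 pos [ 594.55 -197.12  134.24] yang 10.66 tilt [ 0.0001 -0.0005] F [ 0.04 -0.46 -4.3 ] T [0.   0.02 0.  ] w 13.49
[ 0.003 -0.005  0.224] [-0.      0.0005  0.0001]
```

{"op": "servo_tool", "data": {
  "motion": [
    [[0,0,0.1],[0,0,0],0.8],
    [[0,0,0.25],[0,0,0],0.8],
    [[0,0,0.25],[0,0,0],0.8]
  ]
}}

```text
t: 6.05
eef_pos: [594.4, -197.1, 131.6]
tool_rot: [-3.141, 0.0, 1.757]
force: [-1.2, 0.1, -2.4]
gripper_width: 13.0
```

```bash
python3 mv.py 594.5 -197.1 130 10.66
```

```text
t 6.05 pos [ 594.38 -197.11  131.57] yang 10.66 tilt [-0.0004 -0.0005] F [-1.18  0.07 -2.38] T [0.02 0.28 0.07] w 13.04
[-0.002  0.012  0.157] [-0.0005  0.0004  0.0001]
```

{"op": "servo_tool", "data": {
  "motion": [
    [[0,0,0.1],[0,0,0],0.8],
    [[0,0,0.2],[0,0,0],0.8],
    [[0,0,0.2],[0,0,0],0.8]
  ]
}}

```text
t: 6.35
eef_pos: [594.1, -197.3, 129.5]
tool_rot: [-3.141, 0.0, 1.757]
force: [-3.2, -1.3, -0.2]
gripper_width: 13.1
```

```bash
python3 mv.py 594.5 -197.1 128 10.66
```

```text
t 6.35 pos [ 594.09 -197.28  129.53] yang 10.66 tilt [-0.001  -0.0006] F [-3.17 -1.34 -0.17] T [-0.09  0.99  0.04] w 13.1
[0.011 0.044 0.153] [-0.0011  0.0004 -0.0001]
```

{"op": "servo_tool", "data": {
  "motion": [
    [[0,-0.03,0.1],[-0.001,0,0],0.8],
    [[0,-0.05,0.2],[-0.001,0,0],0.8],
    [[0,-0.05,0.25],[-0.001,0,0],0.8],
    [[0,-0.05,0.25],[-0.001,0,0],0.8]
  ]
}}

```text
t: 6.75
eef_pos: [593.5, -197.5, 127.0]
tool_rot: [-3.141, 0.001, 1.757]
force: [-4.8, -0.4, 2.5]
gripper_width: 13.3
```

```bash
python3 mv.py 594.5 -197.1 128 10.66
```

```text
t 6.75 pos [ 593.47 -197.51  127.01] yang 10.65 tilt [-0.0002 -0.0006] F [-4.83 -0.41  2.5 ] T [-0.16  1.12  0.09] w 13.26
[ 0.021  0.109 -0.099] [-0.0004  0.0005 -0.0002]
```

{"op": "servo_tool", "data": {
  "motion": [
    [[0,-0.04,0.1],[0,0,0],0.8],
    [[0,-0.07,0.2],[0,0,0],0.8],
    [[0,-0.07,0.25],[0,0,0],0.8],
    [[0,-0.07,0.25],[0,0,0],0.8]
  ]
}}

```text
t: 7.15
eef_pos: [593.2, -197.4, 124.6]
tool_rot: [3.141, 0.001, 1.757]
force: [-1.7, 1.7, 3.3]
gripper_width: 13.3
```

```bash
python3 mv.py 594.5 -197.1 128 10.66
```

```text
t 7.15 pos [ 593.22 -197.39  124.59] yang 10.67 tilt [ 0.0007 -0.0004] F [-1.73  1.7   3.34] T [0.02 0.22 0.13] w 13.28
[ 0.004  0.132 -0.341] [0.0006 0.0006 0.0002]
```

{"op": "servo_tool", "data": {
  "motion": [
    [[0,0,0.15],[0,0,0],0.8],
    [[0,0,0.3],[0,0,0],0.8],
    [[0,0,0.45],[0,0,0],0.8],
    [[0,0,0.5],[0,0,0],0.8]
  ]
}}

```text
t: 7.55
eef_pos: [593.3, -197.5, 119.5]
tool_rot: [3.141, 0.001, 1.757]
force: [-3.0, -1.2, 5.3]
gripper_width: 13.2
```

```bash
python3 mv.py 594.5 -197.1 128 10.66
```

```text
t 7.55 pos [ 593.25 -197.48  119.45] yang 10.67 tilt [ 0.0008 -0.0006] F [-3.01 -1.16  5.34] T [-0.18  0.63  0.13] w 13.17
[ 0.013  0.13  -0.855] [0.0007 0.0007 0.0001]
```

Sliding down with a moderate resistance (~9 N). Continuing.

{"op": "servo_tool", "data": {
  "motion": [
    [[0,-0.02,0.15],[0,0,0],0.8],
    [[0,-0.02,0.3],[0,0,0],0.8],
    [[0,-0.02,0.45],[0,0,0],0.8],
    [[0,-0.02,0.6],[0,0,0],0.8]
  ]
}}

```text
t: 7.95
eef_pos: [593.3, -197.5, 113.4]
tool_rot: [3.14, 0.001, 1.757]
force: [-1.6, -0.7, 5.8]
gripper_width: 13.0
```

```bash
python3 mv.py 594.5 -197.1 128 10.66
```

```text
t 7.95 pos [ 593.25 -197.54  113.43] yang 10.66 tilt [ 0.0013 -0.0006] F [-1.58 -0.7   5.76] T [-0.06  0.53  0.14] w 13.02
[ 0.019  0.133 -1.456] [0.0012 0.0009 0.0001]
```

{"op": "servo_tool", "data": {
  "motion": [
    [[0,0,0.15],[0,0,0],0.8],
    [[0,0,0.3],[0,0,0],0.8],
    [[0,0,0.45],[0,0,0],0.8],
    [[0,0,0.5],[0,0,0],0.8]
  ]
}}

```text
t: 8.35
eef_pos: [593.3, -197.6, 108.3]
tool_rot: [3.14, 0.001, 1.757]
force: [-2.6, -1.6, 4.7]
gripper_width: 12.9
```

```bash
python3 mv.py 594.5 -197.1 128 10.66
```

```text
t 8.35 pos [ 593.26 -197.58  108.31] yang 10.66 tilt [ 0.0013 -0.0006] F [-2.59 -1.6   4.73] T [-0.15  0.65  0.08] w 12.88
[ 0.022  0.133 -1.969] [0.0012 0.0009 0.    ]
```

{"op": "servo_tool", "data": {
  "motion": [
    [[0,0,0.15],[0,0,0],0.8],
    [[0,0,0.3],[0,0,0],0.8],
    [[0,0,0.4],[0,0,0],0.8],
    [[0,0,0.4],[0,0,0],0.8]
  ]
}}

```text
t: 8.75
eef_pos: [593.2, -197.6, 104.1]
tool_rot: [3.141, 0.001, 1.757]
force: [-1.4, -0.8, 0.6]
gripper_width: 13.0
```

```bash
python3 mv.py 594.5 -197.1 128 10.66
```

```text
t 8.75 pos [ 593.25 -197.59  104.12] yang 10.66 tilt [ 0.0012 -0.0006] F [-1.41 -0.81  0.62] T [-0.23  0.4   0.14] w 13.03
[ 0.023  0.135 -2.388] [0.0011 0.0008 0.    ]
```

{"op": "servo_tool", "data": {
  "motion": [
    [[0,0,0.08],[0,0,0],0.8],
    [[0,0,0.15],[0,0,0],0.8],
    [[0,0,0.15],[0,0,0],0.8]
  ]
}}

```text
t: 9.05
eef_pos: [593.2, -197.7, 102.5]
tool_rot: [3.141, 0.001, 1.757]
force: [-2.4, -0.8, 3.3]
gripper_width: 12.9
```

```bash
python3 mv.py 594.5 -197.1 128 10.66
```

```text
t 9.05 pos [ 593.21 -197.7   102.54] yang 10.65 tilt [ 0.0012 -0.0007] F [-2.42 -0.84  3.31] T [-0.25  0.55  0.09] w 12.92
[ 0.033  0.14  -2.546] [ 0.0011  0.0009 -0.0001]
```

{"op": "servo_tool", "data": {
  "motion": [
    [[0,0,0.07],[0,0,0],0.8],
    [[0,0,0.1],[0,0,0],0.8],
    [[0,0,0.1],[0,0,0],0.8]
  ]
}}

```text
t: 9.35
eef_pos: [593.3, -197.8, 102.4]
tool_rot: [3.14, 0.001, 1.757]
force: [-7.1, 0.6, 18.0]
gripper_width: 13.1
```

```bash
python3 mv.py 594.5 -197.1 128 10.66
```

```text
t 9.35 pos [ 593.25 -197.78  102.35] yang 10.65 tilt [ 0.0016 -0.0009] F [-7.09  0.55 18.02] T [0.24 1.58 0.1 ] w 13.08
[ 0.041  0.139 -2.565] [ 0.0015  0.0011 -0.0002]
```

{"op": "servo_tool", "data": {
  "motion": [
    [[0,0,0.07],[0,0,0],0.8],
    [[0,0,0.1],[0,0,0],0.8],
    [[0,0,0.1],[0,0,0],0.8]
  ]
}}

```text
t: 9.65
eef_pos: [593.3, -197.8, 102.3]
tool_rot: [3.14, 0.001, 1.757]
force: [-8.8, 1.4, 22.2]
gripper_width: 13.1
```

```bash
python3 mv.py 594.5 -197.1 128 10.66
```

```text
t 9.65 pos [ 593.25 -197.82  102.34] yang 10.64 tilt [ 0.0021 -0.0009] F [-8.83  1.44 22.19] T [0.47 1.87 0.1 ] w 13.12
[ 0.045  0.141 -2.566] [ 0.0019  0.0013 -0.0003]
```

Firm stop at TCP z 102.35, matching the seat (64 + 38.4 grip height measured at the bench). I'll look, then relax and release.

{"op": "servo_tool", "data": {
  "motion": [
    [[0,0,0.05],[0,0,0],0.8],
    [[0,0,0.03],[0,0,0],2.5],
    [[0,0,0.0],[0,0,0],3.5],
    [[0,0,0],[0,0,0],4.5],
    [[0,0,0],[0,0,0],4.5],
    [[0,0,0],[0,0,0],4.5]
  ]
}}

```text
t: 10.25
eef_pos: [593.3, -197.7, 102.2]
tool_rot: [3.14, 0.001, 1.757]
force: [0.0, -0.5, 0.4]
gripper_width: 45.1
```

```bash
python3 mv.py
```

```text
t 10.25 pos [ 593.29 -197.75  102.24] yang 10.64 tilt [ 0.0021 -0.0008] F [ 0.01 -0.53  0.37] T [ 0.06  0.02 -0.06] w 45.08
```

{"op": "servo_tool", "data": {
  "motion": [
    [[0,0,-2],[0,0,0],4.5],
    [[0,0,-5],[0,0,0],4.5],
    [[0,0,-9],[0,0,0],4.5],
    [[0,0,-13],[0,0,0],4.5],
    [[0,0,-16],[0,0,0],4.5]
  ]
}}

```text
t: 10.75
eef_pos: [593.1, -197.7, 264.8]
tool_rot: [3.138, 0.002, 1.757]
force: [0.7, -0.6, -0.1]
gripper_width: 45.0
```

{"op": "servo_tool", "data": {
  "motion": [
    [[12,-12,-5],[0,0,0],4.5],
    [[12,-12,-5],[0,0,0],4.5],
    [[12,-20,-5],[0,0,0],4.5],
    [[12,-20,-5],[0,0,0],4.5],
    [[12,-20,-5],[0,0,0],4.5],
    [[12,-20,-5],[0,0,0],4.5],
    [[12,-20,-5],[0,0,0],4.5]
  ]
}}

```text
t: 11.45
eef_pos: [374.3, -116.6, 314.4]
tool_rot: [3.136, 0.003, 1.757]
force: [0.4, 0.4, -0.6]
gripper_width: 45.0
```

```bash
python3 mv.py;python3 - <<'E'
from plant import *
import cv2
a=get_image("side");cv2.imwrite("pics/s9raw.png",a);cv2.imwrite("pics/s9.png",cv2.resize(a[165:245,130:245],None,fx=6.9,fy=6.9,interpolation=cv2.INTER_LANCZOS4))
a=get_image("top");cv2.imwrite("pics/t9.png",a)
E
```

```text
t 11.45 pos [ 374.27 -116.61  314.42] yang 10.64 tilt [ 0.0055 -0.0016] F [ 0.42  0.38 -0.62] T [-0.07  0.02  0.01] w 45.04
```

View pics/s9.png

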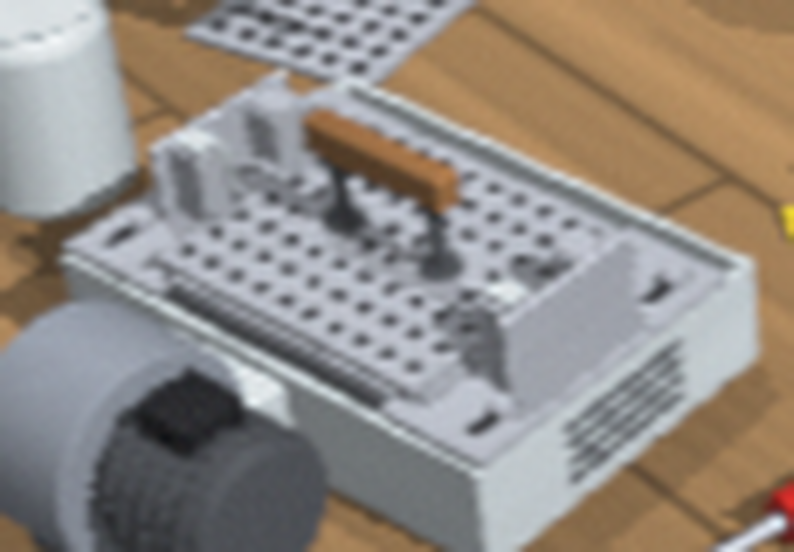

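View pics/t9.png

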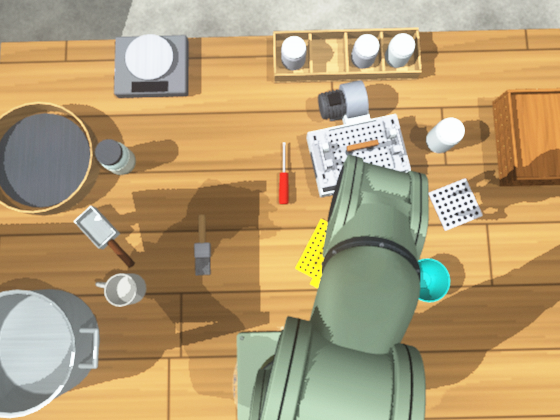

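```bash
python3 - <<'E'
from h import *
a=cv2.imread("pics/s9raw.png")[165:245,130:245];s=6.9
a=cv2.resize(a,None,fx=s,fy=s,interpolation=cv2.INTER_LANCZOS4)
for P in([(65,75,68),(65,-75,68),(-65,-75,68),(-65,75,68)],[(7,40,120),(7,-40,120),(-7,-40,120),(-7,40,120)]):
    q=((proj("side",place(593.25,-197.8,.186,P))-(130,165)+.5)*s-.5).round().astype(np.int32);cv2.polylines(a,[q],True,(0,0,255),1,cv2.LINE_AA)
cv2.imwrite("pics/s10.png",a)
E
```

```text
(no output)
```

View pics/s10.png

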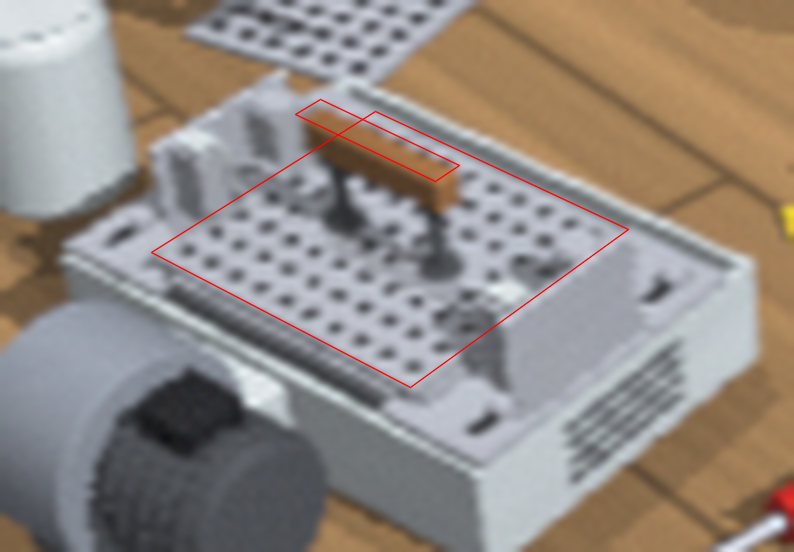

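```bash
python3 -c "
from plant import *
print(close_job()); print(observe()['t'])"
```

```text
the job is handed in; nothing more can be done
None
the job is handed in; nothing more can be done
```

The plate is back in the guide frame, on its seat and released, and the job was handed in at about 11.5 s. The hand-in gave no verdict.

**What I did:** I gripped the steel plate by its wooden handle, not the yellow look-alike or the blank. From the pictures, the frame stood about 5 mm to +x of the box's middle. I lowered the ears about 1 mm to +x of the frame's true middle. When the clips pushed back I shifted the plate about 1.2 mm to -x, and it then slid down.

**Last checks:**
- **Height:** it met a firm stop at tool height 102.3 mm. That agrees with the seat's 64 mm plus the 38.4 mm grip height measured on the bench.
- **Force:** I pushed with about 5 to 10 N on the way down. At the stop the upward reading reached 22 N, about 26 N with the plate's weight counted. That is at or just over the 25 N push limit. I did not measure the total contact force with the clips' squeeze included, which must stay under 60 N.
- **Tilt:** 0.002 rad while still gripped.
- **Pictures after release:** the plate lies flat, with both ears down between the flanks. The other things are where they were, as far as visible; the arm covered part of the bench in the top view.
- **One disagreement:** in the side picture the plate sits 2 to 3 mm, evenly, from where I had projected it. I put this down to the camera calibration and a small offset along the handle, and did not resolve it. The end cheeks still hold it within the allowed 7 mm in y.

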